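# Latch the loaded jig slide behind its stop pin

## Task

Of the two sprung slides on the bench, take the one that carries the aluminium box: push its black upright plate away from you until the slide has passed the red pop-up stop pin, then let go so that the spring brings it back and it rests latched against the pin at mid position, with the box still lying in it. Do it by pushing alone, without lifting anything or touching the box, and leave the other slide and everything else on the bench as they are.

Things in the scene. Friction and masses are not known exactly. Their poses are not given: they have to be found in the camera images.
- loaded_slide (a joint): Slide, m: 0 = home, nearest the robot, held by its spring; 0.040 = against its stop pin (mid); 0.075 = end of travel. Grows as pushed away. Carries the box. Spring 5 N at 0, 8 N at 0.040, 11 N at 0.075; damped, 30 N per m/s. Past 0.042 the pin pops up behind it; released then, it comes to rest at 0.040; released earlier, it returns to 0.
- loaded_push (a point): On the robot-facing face of the loaded slide's black push plate, middle of its width, 15 mm below its top edge (105 mm above the bench); moves with the slide. x = push direction (level), y left, z up. Plate 64 mm wide, 6 mm thick. In front it is free down to the jig's base plate (top 12 mm above the bench), which reaches 65 mm in front of the face at home.
- loaded_pin (a joint): Sprung stop pin of the loaded jig, m: 0 = up, grows as it is pressed down (to 0.015). The slide's cam presses it down in passing (it needs about 2 to 4 N).
- loaded_pin_top (a point): Top of that red round-headed pin: 10 mm diameter, 22 mm above the base plate when up; beside the slide on its left (+y), 105 mm ahead (+x) of the push plate's face at home and 50 mm to the left of its middle.
- loaded_nest (a point): Centre of the loaded slide's nest floor, black, 30 mm above the bench, 59 mm ahead of the push plate's face; moves with the slide, axes as loaded_push. Teal side walls 73 mm apart, 20 mm above this floor.
- alu_box_center (a point): Centre of the loose aluminium box with screwed-on lid, 103 x 68 x 45 mm (x, y, z), about 0.3 kg, lying in the nest with 1 to 3 mm of play; its top is 75 mm above the bench, 30 mm below the top of the push plate.
- empty_slide (a joint): The other, empty slide of the same build; Slide, m: 0 = home, nearest the robot, held by its spring; 0.040 = against its stop pin (mid); 0.075 = end of travel. Grows as pushed away. It stays at 0.
- empty_push (a point): The same point on the push plate of the other, empty slide of the same build.
- solvent_bottle: White bottle, 52 mm diameter, 130 mm tall, origin under its centre. Bystander.
- screwdriver: Red screwdriver lying on the bench. Bystander.
- screw_jar: Small jar, 38 mm diameter, 55 mm tall, standing between the two jigs, origin under its centre. Bystander.
- parts_tray: Blue parts tray, 120 x 90 x 35 mm, origin under its centre. Bystander.
- tape_roll: Yellow ring of 90 mm diameter, 24 mm high, origin under its centre. Bystander.
- wrench: Steel wrench lying on the bench. Bystander.
- heatsink: Dark block, 60 x 40 x 30 mm, origin under its centre. Bystander.
There are look-alikes about, which are no part of the job. What is shaped like the part that bears alu_box_center but orange is not meant.

How it is judged:
By the outcome, as a careful person would: the job done as asked, in the order asked, and still so for the second after the job is handed in, with the robot touching nothing.
It also fails if it takes over 35 s, if anything falls off the work surface, if the arm or the gripper's body presses on something with over 40 N, if the wrist force passes 120 N, or if a joint passes its speed limit or range.

## Robot

A 7-joint arm with a two-finger parallel gripper is mounted at the origin on the work surface. World frame = base frame: x ahead of the robot, y to its left, z up, the work surface at z = 0. Lengths are in m, angles in rad, forces in N, time in s.
With the tool pointing down it reaches from about 0.4 to 0.875 m from the base axis. Payload 6.5 kg.
Tool frame: the origin (TCP) lies midway between the tips of the shut fingers; the grasp point (between the pads) lies 19 mm behind it (ctrl.pinch_z is the distance from the TCP to the grasp point, in m); z points along the fingers, y is the line along which they close (so a half turn about z gives the same grasp; the last joint's range is limited). The gripper opens to 85 mm and grips with 20 to 120 N. Pads are 22 mm wide; open, the fingers measure 114 mm over their backs; the gripper's body (76 mm by 85 mm) begins 54 mm behind the grasp point. The pads swing forward as they close: fully open they stand 13 mm farther back than shut.
Start: joints at [-1.166, 0.536, -0.004, 1.538, 0.003, 1.067, -0.071], TCP at [0.295, 0.579, 0.231] pointing down, gripper open.
Joint ranges: [-2.7, 2.7], [-0.37, 2.16], [-1.27, 1.26], [0.24, 2.4], [-1.31, 4.45], [0.19, 1.91], [-2.76, 2.76]. Speed limits (rad/s): [2.39, 2.39, 3.14, 3.14, 3.14, 3.14, 3.14].

## Interface

Orientations are given as a unit quaternion [w, x, y, z].
In Python, from plant import ctrl, optics, ticket gives the robot as it stands.
- The arm moves only by the shell command python3 -m creep 'ROWS' [FORCE]. ROWS is JSON, a list that holds one entry, the list of rows, each a list of 7 numbers: the finger opening in mm, from 0 to 85.4, then the shift along the tool's x, y, z in mm, then the turn, a rotation vector about the tool's x, y, z in degrees. In form: [[[hand, x, y, z, ax, ay, az], ...]]. A call has 1 to 10 rows; each row is the pose to reach, as a shift and turn from the pose commanded when the call began, along the tool's axes at that moment; what a row does not reach only later rows make up. A row lasts 1/10 s, in which the tool goes at most 50 mm and 8.59 degrees, less where a joint would pass 70% of its speed; a pose out of reach is approached as far as the arm can. A call with a gripper value outside its range is refused whole. The fingers move at their own pace and stop on an object; FORCE is the grip in N (left out, the last holds). Time passes only in rows, so rows that repeat a pose let the fingers close. It gives the time, the measured TCP pose, the force, the opening and the grip force at its end, in the units of the state.
- ctrl.sense(): the state, without advancing time (a new reading comes with each control period).
- optics.get_image(name): name is "side" or "top" or "wrist"; returns a dict with "color" (420x560x3 uint8, blue, green, red), "fx", "fy", "cx", "cy" (pixels), "cam_to_world" (4x4, takes a point from camera to world coordinates); the wrist camera has in their place "hand_eye" (4x4, takes a point from camera to tool coordinates, whose origin is the TCP and whose axes are the flange's). Camera axes: x right, y down, z forward; pixel columns grow to the right and rows downward; lengths in m; the calibration is good to about 2 mm. The wrist camera is an equidistant fisheye: a pixel r from the principal point sees the ray r / f radians off the axis. A picture is of the moment at which its call begins: read the wrist's pose just before it. There is no depth.
- ticket.sign_off(): hands the job in; it is judged then, once.
The state is a dict: "clock": time; "qpos": joint angles; "joint_velocities": joint speeds; "tau": joint torques, N m; "position": TCP position; "ee_rot": TCP orientation; "contact_force": force on the tool from outside, world axes, zero at the start; "moment": the same for the moment, N m; "grip_width": finger opening in m; "grip_force": force on a finger pad.
Only numpy, scipy, OpenCV 4.12 (cv2) and the standard library are available. Lean on these libraries where they do the work, as an engineer would, in place of code of your own. Each camera call takes 0.05 s, during which the arm holds its last target. There are 200 camera calls.

## Working session

There is one attempt and no reset: what is moved stays moved. The work goes in short steps, Python scripts to look and compute and a shell command to move; the robot and the scene stay as the last step left them, time stands still between calls to the robot, and variables do not carry over. Pictures are saved under pics/ and viewed, at most 10 in all, crops included, and the job is handed in when it is done.

```bash
mkdir -p pics; ls
python3 - <<'E'
from plant import ctrl, optics
import cv2
s=ctrl.sense();print(s['clock'],s['position'],s['ee_rot'],s['grip_width'])
for n in('side','top'):
    d=optics.get_image(n);cv2.imwrite(f'pics/{n}0.png',d['color']);print(n,d['fx'],d['fy'],d['cx'],d['cy'],d['cam_to_world'])
E
```

```text
pics
0.0 [0.29457461 0.57869866 0.23038826] [-1.38293909e-04  2.33200278e-01  9.72428321e-01 -8.78545103e-04] 0.08544600122355057
side 423.05551858846457 423.05551858846457 278.9081123898841 206.35761451736147 [[ 0.99843267 -0.01521196  0.05385911  0.50306771]
 [-0.05222819 -0.59905679  0.79900136 -1.05952517]
 [ 0.02011029 -0.80056203 -0.59891236  0.85186585]
 [ 0.          0.          0.          1.        ]]
top 385.27788107783266 385.27788107783266 280.4084538590493 209.04165702215423 [[ 0.11664576 -0.97087225  0.20928648  0.38715929]
 [-0.99316327 -0.11498548  0.02012587 -0.05408318]
 [ 0.00452526 -0.21020324 -0.97764724  1.02699937]
 [ 0.          0.          0.          1.        ]]
```

View pics/side0.png

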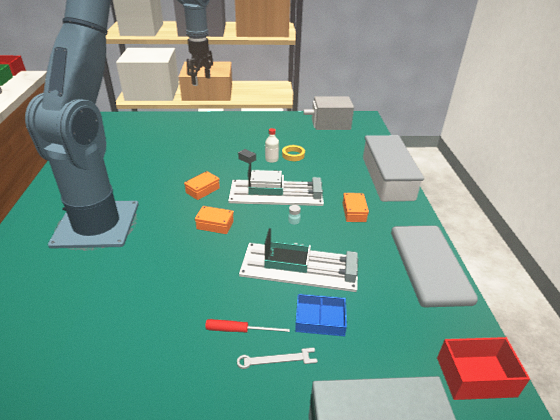

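View pics/top0.png

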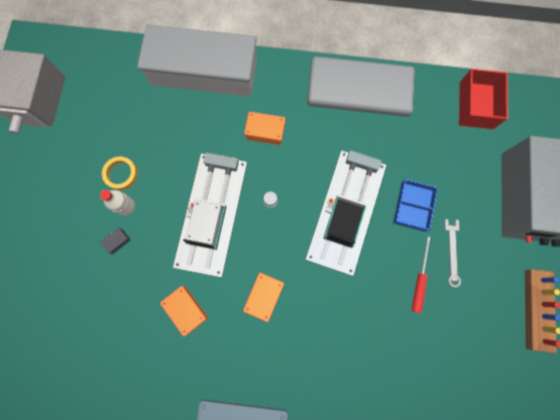

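The loaded jig is the left one in the top view: base around (210,215), box at (203,222). The empty one is at (347,212). In the side view the loaded jig's black plate is at about (250,172).

```bash
cat > h.py <<'E'
import numpy as np,cv2
from plant import optics,ctrl
def ray(d,u,v,z):
    M=d['cam_to_world'];r=M[:3,:3]@np.array([(u-d['cx'])/d['fx'],(v-d['cy'])/d['fy'],1]);o=M[:3,3]
    return o+r*(z-o[2])/r[2]
def proj(d,p):
    M=d['cam_to_world'];c=M[:3,:3].T@(np.array(p)-M[:3,3]);return d['fx']*c[0]/c[2]+d['cx'],d['fy']*c[1]/c[2]+d['cy']
E
python3 - <<'E'
from h import *
d=optics.get_image('top');im=d['color'];
hsv=cv2.cvtColor(im,cv2.COLOR_BGR2HSV)
m=((hsv[...,1]<45)&(hsv[...,2]>150)).astype(np.uint8)
m[:, :165]=0;m[:,250:]=0;m[:145]=0;m[285:]=0
c=max(cv2.findContours(m,0,2)[0],key=cv2.contourArea)
w=np.array([ray(d,*p[0],0.012)[:2] for p in cv2.convexHull(c)],np.float32)
r=cv2.minAreaRect(w);print(r,cv2.boxPoints(r))
t=cv2.resize(im[145:285,160:260],None,fx=4,fy=4,interpolation=2)
s=optics.get_image('side');t2=cv2.resize(s['color'][140:220,220:335],None,fx=3.4,fy=3.4,interpolation=2)
o=np.zeros((560,800,3),np.uint8);o[:,:400]=t;o[:t2.shape[0],405:405+t2.shape[1]]=t2[:,:395]
cv2.imwrite('pics/c1.png',o)
E
```

```text
((0.5746927857398987, 0.15154343843460083), (0.13242144882678986, 0.32622480392456055), 85.9817123413086) [[0.40734163 0.09692556]
 [0.73276454 0.07406539]
 [0.742044   0.20616132]
 [0.41662103 0.22902149]]
```

View pics/c1.png

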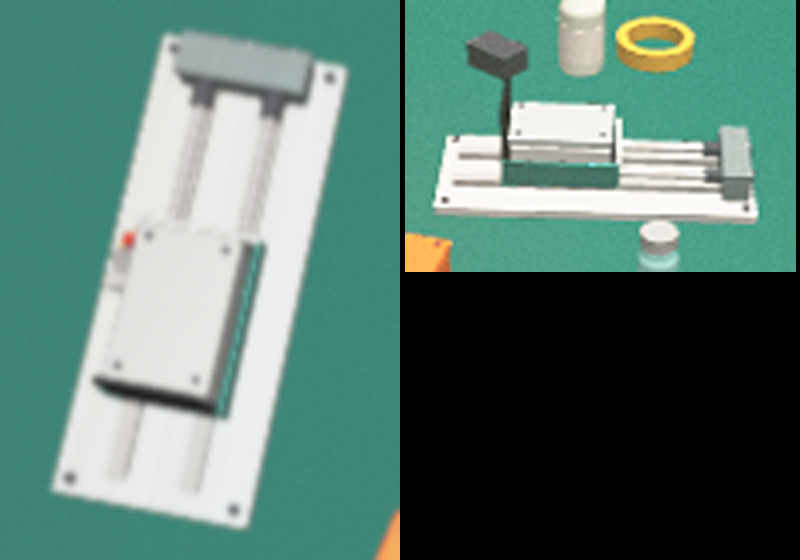

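The crop shows the loaded base plate's corners near (163,35), (348,68), (52,490) and (247,527). The red pin is at (128,240), and the black push plate is the strip from (95,380) to (222,410).

Run:
```python
from h import *
from scipy.spatial.transform import Rotation as R
d=optics.get_image('top')
P=np.array([ray(d,160+a/4,145+b/4,0.012) for a,b in[(163,35),(348,68),(52,490),(247,527)]])
print(P)
near=(P[2]+P[3])/2;far=(P[0]+P[1])/2
x=(far-near)[:2];L=np.linalg.norm(x);x/=L;yw=np.degrees(np.arctan2(x[1],x[0]));y=np.array([-x[1],x[0]])
print('len',L,'yaw',yw, np.degrees(np.arctan2(*(P[3]-P[2])[:2])))
push=np.r_[near[:2]+.065*x,.105];print('push',push)
pin=ray(d,160+128/4,145+240/4,.034);print('pin',pin,'-> push from pin',pin[:2]-.105*x-.05*y)
# check vs side: plate top center
s=optics.get_image('side')
for n,D in(('side',s),('top',d)):
  for h in(-.032,.032): print(n,proj(D,np.r_[push[:2]+h*y,.12]))
q=ctrl.sense();o=q['ee_rot'];Rt=R.from_quat([o[1],o[2],o[3],o[0]]);print(Rt.as_matrix().round(3))
# side-view black plate pixels
g=s['color'].max(2);m=((g<60)).astype(np.uint8)[150:200,240:262]
ys,xs=np.nonzero(m);print([(r+150,xs[ys==r].min()+240,xs[ys==r].max()+240) for r in sorted(set(ys))])
```

```text
[[0.73444088 0.20487405 0.012     ]
 [0.72576449 0.07411155 0.012     ]
 [0.41673857 0.22663231 0.012     ]
 [0.40806066 0.09700276 0.012     ]]
len 0.31848647654989626 yaw -4.019520273495008 -176.1701099733914
push [0.47723973 0.15726127 0.105     ]
pin [0.58312406 0.19936299 0.034     ] -> push from pin [0.47487752 0.15684609]
side (np.float64(246.91462358457912), np.float64(168.6025736707867))
side (np.float64(248.39501270752726), np.float64(158.6541324416168))
top (np.float64(207.4607588525933), np.float64(244.97144277446773))
top (np.float64(181.0429433002111), np.float64(239.93678510400017))
[[-0.891  0.454 -0.   ]
 [ 0.454  0.891 -0.001]
 [-0.    -0.001 -1.   ]]
[(np.int64(165), np.int64(250), np.int64(250)), (np.int64(170), np.int64(249), np.int64(250)), (np.int64(171), np.int64(250), np.int64(250)), (np.int64(172), np.int64(250), np.int64(250)), (np.int64(173), np.int64(249), np.int64(250)), (np.int64(174), np.int64(249), np.int64(250)), (np.int64(175), np.int64(249), np.int64(249)), (np.int64(176), np.int64(249), np.int64(249)), (np.int64(177), np.int64(249), np.int64(249)), (np.int64(178), np.int64(249), np.int64(249)), (np.int64(179), np.int64(249), np.int64(249)), (np.int64(180), np.int64(249), np.int64(249)), (np.int64(181), np.int64(249), np.int64(249)), (np.int64(182), np.int64(249), np.int64(249)), (np.int64(183), np.int64(249), np.int64(249)), (np.int64(184), np.int64(249), np.int64(249)), (np.int64(185), np.int64(249), np.int64(249))]
```

```bash
python3 -m creep '[[[0,-35,-35,0,0,0,-3],[0,-70,-70,0,0,0,-6],[0,-105,-105,0,0,0,-9],[0,-140,-140,0,0,0,-12],[0,-175,-175,0,0,0,-15],[0,-210,-210,0,0,0,-18],[0,-245,-245,0,0,0,-20],[0,-280,-280,0,0,0,-22],[0,-311,-312,0,0,0,-23],[0,-311,-312,0,0,0,-23]]]' 40
```

```text
clock: 1.3
position: [0.4321, 0.1536, 0.2315]
ee_rot: [0.0, 0.039, 0.999, -0.001]
contact_force: [0.2, 1.3, 0.4]
grip_width: 0.0
grip_force: 0.0
```

```bash
python3 -m creep '[[[0,0,0,40,0,0,0],[0,0,0,80,0,0,0],[0,0,0,115,0,0,0],[0,0,0,138,0,0,0],[0,0,0,140,0,0,0],[0,0,0,140,0,0,0]]]'
python3 - <<'E'
from h import *
s=optics.get_image('side')['color'];t=optics.get_image('top')['color']
o=np.hstack([cv2.resize(s[110:220,190:330],(400,314),interpolation=2),cv2.resize(t[150:310,150:260],(400,582),interpolation=2)[134:448]])
cv2.imwrite('pics/c2.png',o)
E
```

```text
clock: 1.9
position: [0.4304, 0.1606, 0.0915]
ee_rot: [-0.0, 0.034, 0.999, -0.0]
contact_force: [-0.1, -0.1, 0.5]
grip_width: -0.0002
grip_force: 0.0
```

View pics/c2.png

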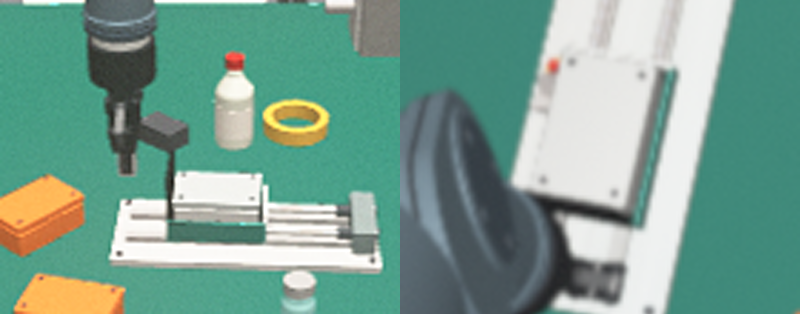

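The closed fingers stand about 35 mm in front of the plate, centred on it. Next I approach slowly until contact.

```bash
python3 -m creep '[[[0,-10,0,0,0,0,0],[0,-20,0,0,0,0,0],[0,-26,0,0,0,0,0],[0,-30,0,0,0,0,0],[0,-34,0,0,0,0,0],[0,-38,0,0,0,0,0],[0,-42,0,0,0,0,0],[0,-46,0,0,0,0,0],[0,-50,0,0,0,0,0],[0,-50,0,0,0,0,0]]]'
```

```text
clock: 3.0
position: [0.4776, 0.1566, 0.0907]
ee_rot: [-0.003, 0.034, 0.999, -0.001]
contact_force: [-5.8, 0.8, 4.4]
grip_width: -0.0001
grip_force: 3.2
```

```bash
python3 -m creep '[[[0,-6,0,0,0,0,0],[0,-12,0,0,0,0,0],[0,-18,0,0,0,0,0],[0,-24,0,0,0,0,0],[0,-30,0,0,0,0,0],[0,-36,0,0,0,0,0],[0,-41,0,0,0,0,0],[0,-45,0,0,0,0,0],[0,-47,0,0,0,0,0],[0,-47,0,0,0,0,0]]]'
python3 - <<'E'
from h import *
s=optics.get_image('side')['color'];t=optics.get_image('top')['color']
o=np.hstack([cv2.resize(s[110:220,190:330],(400,314),interpolation=2),cv2.resize(t[150:310,150:260],(400,582),interpolation=2)[100:414]])
cv2.imwrite('pics/c3.png',o)
E
```

```text
clock: 4.0
position: [0.5237, 0.1533, 0.0904]
ee_rot: [-0.004, 0.034, 0.999, -0.001]
contact_force: [-8.6, -0.1, 5.7]
grip_width: 0.0001
grip_force: 4.5
```

View pics/c3.png

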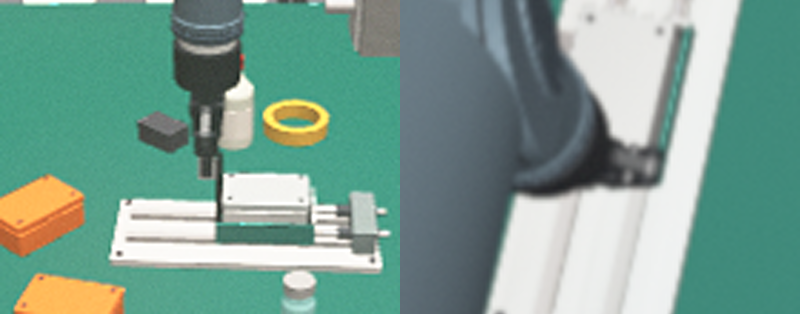

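The slide has moved about 57 mm (teal wall from x=169 to 217 in the crop), so it is past the pin. I'll back off gently.

```bash
python3 -m creep '[[[0,3,0,0,0,0,0],[0,6,0,0,0,0,0],[0,9,0,0,0,0,0],[0,12,0,0,0,0,0],[0,15,0,0,0,0,0],[0,18,0,0,0,0,0],[0,22,0,0,0,0,0],[0,28,0,0,0,0,0],[0,38,0,0,0,0,0],[0,50,0,0,0,0,0]]]'; python3 -m creep '[[[0,30,0,0,0,0,0],[0,40,0,0,0,0,0],[0,40,0,-40,0,0,0],[0,40,0,-80,0,0,0],[0,40,0,-120,0,0,0],[0,40,0,-120,0,0,0]]]'
python3 - <<'E'
from h import *
s=optics.get_image('side')['color'];t=optics.get_image('top')['color']
o=np.hstack([cv2.resize(s[110:220,190:330],(400,314),interpolation=2),cv2.resize(t[150:310,150:260],(400,582),interpolation=2)[100:414]])
cv2.imwrite('pics/c4.png',np.vstack([o,cv2.resize(s[110:],(800,443))[:286]]))
E
```

```text
clock: 5.1
position: [0.477, 0.1569, 0.0914]
ee_rot: [0.0, 0.035, 0.999, 0.0]
contact_force: [0.7, -0.5, -0.0]
grip_width: 0.0002
grip_force: 0.0
clock: 5.7
position: [0.4407, 0.1611, 0.2163]
ee_rot: [0.005, 0.035, 0.999, 0.002]
contact_force: [0.3, 0.0, 0.5]
grip_width: -0.0002
grip_force: 0.0
```

View pics/c4.png

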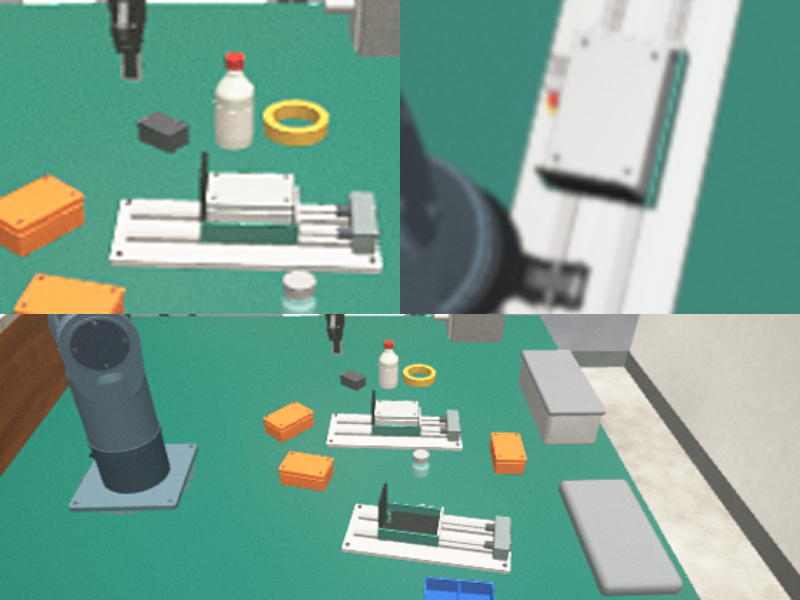

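The slide rests at mid position: the teal wall is at x=202 in the crop, about 40 mm from home. The box is still in the nest, the red pin is up at (552,100), and everything else is unmoved.

```bash
python3 -c "
from plant import ticket
print(ticket.sign_off())"
```

```text
the job is handed in; nothing more can be done
None
```

I pushed the loaded slide past its stop pin and released it; in the last pictures it rests about 40 mm from home, latched at mid position, with the box still in its nest and the other slide and bystanders unmoved in the part of the bench they show. I have handed the job in.

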